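Finish a filter backwash on the multiport valve: rinse, then back to filter

TASK

The irrigation filter has just been backwashed, so the lever of its multiport valve stands at the red mark. Press the lever down and turn it clockwise, seen from above, past white to the blue rinse mark (never round the other way, which folds the gasket), let it spring up and keep your hands off the valve for about two seconds while the filter rinses. Then take the lever again, press it and turn it on to the green filter mark, leave it sprung fully up there, and leave the jar, the pot and the wrench where they are.

Things in the scene. Friction and masses are not known exactly. Their poses are not given: they have to be found in the camera images.
- valve: Multiport filter valve fixed to the bench: black, round, cover flange 184 mm across, its top 98 mm high, on a 160 mm square foot. Origin on the lever's axis at bench height, z up. Grey pipes leave along its own +x, +y, -y, at most 80 mm high, and go down into the bench 160 mm out; a gauge and a sight glass lie low between them. Six coloured marks on the cover, 60 degrees apart.
- lever (a joint): Lever angle, rad, clockwise from above: 0 red (start), 1.047 white, 2.094 blue, 3.142 green. Up, a hidden tooth sits in a notch at each mark and the lever cannot turn (2 degrees of play). Pressed near the bottom it turns against 0.1 N m. Let go within 4 degrees of a mark it centres itself and springs up; between marks it stays down. It may be let go and retaken at any mark on the way.
- stem (a joint): How far the lever is pressed down, m: 0 fully up, 0.010 at the bottom stop. The spring pushes back with about 6 N at first and 14 N at the bottom; the tooth is clear of its notch from about 0.009.
- lever_grip (a point): Point on the axis at mid-height of the lever's bar, 146 mm above the bench when up. Straight level black bar 150 mm long (75 each side of the axis), 24 wide, 28 high, on a round hub disc 84 mm across, 10 thick, that moves with it; the disc's top is 14 mm below this point: fingertips astride the bar can press on it. Best pinched from above at mid-length. x points along the bar to its nose, z up.
- lever_nose (a point): Outer end of the orange nose of the lever (nose 20 mm wide, an orange line on the bar leads to it), 91 mm from the axis, at half height of the bar. It stands over the mark that is set.
- mark_backwash (a point): Centre of the red mark (backwash) on the cover: each mark is 40 x 28 mm, 74 mm from the axis, 100 mm above the bench. Clockwise from above: red (along the valve's own +x), white (recirculate), blue, green, yellow (waste), grey (closed).
- mark_rinse (a point): Centre of the blue mark (rinse) on the cover, 120 degrees clockwise from red.
- mark_filter (a point): Centre of the green mark (filter) on the cover, 180 degrees from red.
- jar: Clear sample jar with white cap, 64 mm across, 95 mm high, standing near the valve; origin under its centre. Leave it alone.
- pot: Small terracotta pot, rim 80 mm across, 75 mm high, standing near the valve; origin under its centre. Leave it alone.
- wrench: Steel wrench 140 mm long lying near the valve; origin under its middle. Leave it alone.

How it is judged:
On the way, in this order (a step that is already met when the one before it is completed fails the run):
1. the lever stands sprung up at the blue rinse mark, untouched, for 1.5 s (value of joint lever between 2.02 and 2.17 rad and value of joint stem below 0.003 m and contact force between each of the arm, the fingers and valve below 0.3 N), for 1.5 s.
2. the lever stands sprung up at the green filter mark (value of joint lever between 3.06 and 3.22 rad and value of joint stem below 0.003 m), for 0.3 s.
At the end, for the whole second after the job is handed in: The lever points at the green filter mark within 0.08 rad and has sprung up to within 3 mm of its top; jar, pot and wrench are within 20 mm of where they stood (all of step 2 and distance of each of jar, pot, wrench from where it was at the start of the episode below 0.02 m); the robot touches nothing.
It fails at once if the lever is turned the other way round: anticlockwise, back from the red mark (value of joint lever below -0.12 rad).
It fails at once if the jar, the pot or the wrench is pushed away or knocked over (distance of any of jar, pot, wrench from where it was at the start of the episode above 0.03 m).
It also fails if it takes over 58 s, if anything falls off the work surface, if the arm or the gripper's body presses on something with over 40 N, if the wrist force passes 120 N, or if a joint passes its speed limit or range.

ROBOT

A 6-joint arm with a two-finger parallel gripper is mounted at the origin on the work surface. World frame = base frame: x ahead of the robot, y to its left, z up, the work surface at z = 0. Lengths are in m, angles in rad, forces in N, time in s.
With the tool pointing down it reaches from about 0.375 to 0.9 m from the base axis. Payload 3.1 kg.
Tool frame: the origin (TCP) lies on the centre line of the jaws, within the pads' length; the fingertips stand 22 mm ahead of it and the grasp point (between the pads) lies 3 mm ahead of it; z points along the fingers, y is the line along which they close (so a half turn about z gives the same grasp; the last joint's range is limited). The gripper opens to 85 mm and grips with 20 to 120 N. Pads are 22 mm wide; open, the fingers measure 114 mm over their backs; the gripper's body (76 mm by 85 mm) begins 54 mm behind the grasp point. The pads swing forward as they close: fully open they stand 13 mm farther back than shut.
Start: joints at [-1.518, 0.527, 1.433, -0, 1.181, -0.178], TCP at [0.144, -0.608, 0.253] pointing down, gripper open.
Joint ranges: [-3.08, 3.08], [-0.75, 2.2], [0.22, 2.44], [-1.43, 4.57], [0, 2.65], [-2.85, 2.85]. Speed limits (rad/s): [2.79, 2.79, 3.14, 3.14, 3.14, 3.14].

INTERFACE

Orientations are given as a unit quaternion [x, y, z, w].
In Python, from station import manip gives the robot as it stands.
- The arm moves only by the tool hand_motion, called after "Request:" as name(argument=value, ...) on one line, values as JSON. Schema: {"type":"object","properties":{"plan":{"type":"string"},"clamp_n":{"type":"number"},"only":{"type":"string"},"quiet":{"type":"boolean"},"lines":{"type":"string"}},"required":["plan"],"additionalProperties":false}. plan is a string of 1 to 20 rows, parted by a bar, with the numbers parted by commas; each row has 5 numbers: dx, dy, dz in units of 25 mm, then a turn about the tool's z in units of 0.2 rad, then the opening from 0.0 (shut) to 1.0 (fully open); each row is the pose to reach, as a shift and turn from the pose commanded when the call began, along the tool's axes at that moment; what a row does not reach only later rows make up. A row lasts 1/10 s, in which the tool goes at most 0.05 m and 0.15 rad, less where a joint would pass 70% of its speed; a pose out of reach is approached as far as the arm can. The fingers move at their own pace and stop on an object; clamp_n is the grip in N (left out, the last holds). Time passes only in rows, so rows that do not move let the fingers close. The tool returns the time, the measured TCP pose, the force, the opening and the grip force at its end. only (a regular expression) keeps the lines of the reply that match it, lines (a string "A,B") keeps lines A to B, and quiet returns only ok. Input that does not fit is refused with a message, and nothing moves.
- manip.sense(): the state, without advancing time (a new reading comes with each control period).
- manip.snapshot(name): name is "scene" or "top" or "wrist"; returns a dict with "pixels" (384x512x3 uint8, red, green, blue), "range_z" (384x512 float32, m along the optical axis (not along the pixel's ray), 0 where there is no reading), "fov_y" (degrees; the focal length in pixels is half the picture's height over the tangent of half this angle, whatever the lens; pixels are square), "cx", "cy" (the principal point, pixels), "k1" (the pictures are not rectified: a ray, as slopes to the right and down, at radius r is drawn at 1 + k1 r^2 times it, then the intrinsics apply), "R" (3x3) and "t" (3): a world point X has camera coordinates R X + t; the wrist camera has in their place "hand_eye" (4x4, takes a point from camera to tool coordinates, whose origin is the TCP and whose axes are the flange's). Camera axes: x right, y down, z forward; pixel columns grow to the right and rows downward; lengths in m; the calibration is good to about 2 mm. A picture is of the moment at which its call begins: read the wrist's pose just before it.
- manip.sign_off(): hands the job in; it is judged then, once.
The state is a dict: "t": time; "q": joint angles; "qd": joint speeds; "tau": joint torques, N m; "tcp_pos": TCP position; "tool_rot": TCP orientation; "force": force on the tool from outside, world axes, zero at the start; "ft_torque": the same for the moment, N m; "finger_gap": opening from 0.0 (shut) to 1.0 (fully open); "gripper_force": force on a finger pad.
Only numpy, scipy, OpenCV 4.12 (cv2) and the standard library are available. Lean on these libraries where they do the work, as an engineer would, in place of code of your own. Each camera call takes 0.05 s, during which the arm holds its last target. There are 200 camera calls.

## Working session

There is one attempt and no reset: what is moved stays moved. The work goes in short steps, Python scripts to look and compute and a tool call to move; the robot and the scene stay as the last step left them, time stands still between calls to the robot, and variables do not carry over. Pictures are saved under pics/ and viewed, at most 10 in all, crops included, and the job is handed in when it is done.

```bash
ls; mkdir -p pics; cat > h.py <<'E'
import numpy as np, cv2
from station import manip
def snap(n,save=None):
    s=manip.sense(); d=manip.snapshot(n)
    if save: cv2.imwrite('pics/'+save,d['pixels'][:,:,::-1])
    return s,d
def K(d):
    f=d['pixels'].shape[0]/2/np.tan(np.radians(d['fov_y'])/2)
    return np.array([[f,0,d['cx']],[0,f,d['cy']],[0,0,1.]])
def rays(d,uv):
    k=K(d); return cv2.undistortPoints(np.array(uv,float).reshape(-1,1,2),k,np.array([d['k1'],0,0,0.])).reshape(-1,2)
def world(d,uv,z):
    r=rays(d,uv); r=np.c_[r,np.ones(len(r))]; R=np.array(d['R']);c=-R.T@np.array(d['t']); w=r@R
    return c+w*((z-c[2])/w[:,2])[:,None]
E
python3 - <<'E'
from h import *
s,d=snap('top','top1.png'); s2,e=snap('scene','scene1.png')
print(s['tcp_pos'],s['tool_rot'],s['t'],d['R'],d['t'],d['k1'])
E
```

```text
pics
station.py
[ 0.14357588 -0.60760824  0.25232319] [ 9.93292995e-01  1.15619429e-01  8.92709821e-05 -1.07961940e-03] 0.0 [[-0.10842619 -0.99409202 -0.00498091]
 [-0.97397291  0.10723236 -0.19969477]
 [ 0.19904909 -0.01680087 -0.97984549]] [0.10113043 0.57608875 0.8194455 ] -0.1475846379579896
```

View pics/top1.png

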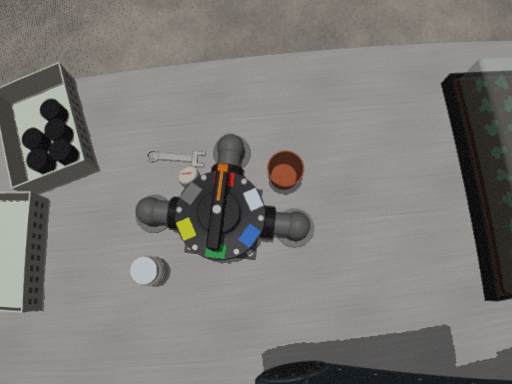

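View pics/scene1.png

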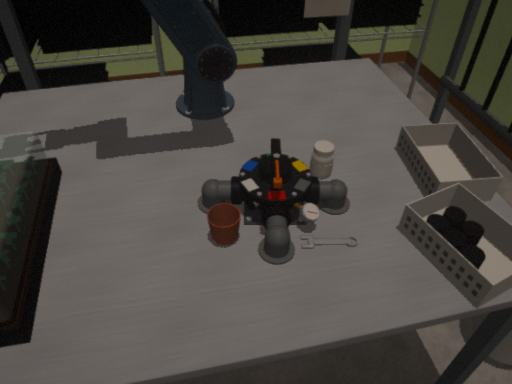

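The top view shows the valve at about (218,212) with its lever pointing at red (222,172). Blue is at (249,236), green at (215,252), the pot at (286,170), the jar at (147,271) and the wrench at (178,157). The scene view shows the same layout. Next I'll measure the marks.

```bash
python3 - <<'E'
from h import *
from scipy.optimize import least_squares
s,d=snap('top'); hsv=cv2.cvtColor(d['pixels'],cv2.COLOR_RGB2HSV)
roi=np.zeros((384,512),np.uint8); cv2.circle(roi,(220,214),52,255,-1)
def blob(lo,hi):
    m=cv2.inRange(hsv,np.array(lo),np.array(hi))&roi
    n,l,st,c=cv2.connectedComponentsWithStats(m); i=1+np.argmax(st[1:,4]); return c[i],st[i,4]
C={}
for n,lo,hi in [('white',(0,0,150),(179,50,255)),('blue',(105,120,60),(125,255,255)),('green',(50,100,50),(85,255,255)),('yellow',(24,120,100),(35,255,255)),('orange',(6,150,100),(20,255,255)),('red',(0,180,80),(4,255,255))]:
    c,a=blob(lo,hi); z=.160 if n=='orange' else .1
    C[n]=world(d,c,z)[0]; print(n,c,a,C[n].round(4))
ang={'white':60,'blue':120,'yellow':240}
f=lambda p:np.concatenate([C[n][:2]-p[:2]-.074*np.array([np.cos(p[2]-np.radians(a)),np.sin(p[2]-np.radians(a))]) for n,a in ang.items()])
r=least_squares(f,[.5,0,0]); print(r.x,np.degrees(r.x[2]),r.fun.round(4))
o=C['orange'][:2]-r.x[:2]; print('nose',np.hypot(*o),np.degrees(np.arctan2(o[1],o[0])))
for n,u in dict(jar=(145,269),pot=(286,163),wrench=(178,157)).items(): print(n,world(d,u,dict(jar=.095,pot=.075,wrench=0.01)[n])[0])
u,v=217,209
R=np.array(d['R']);Z=d['range_z'][v,u];q=rays(d,(u,v))[0];print('hub',R.T@(np.array([q[0]*Z,q[1]*Z,Z])-d['t']))
q=world(d,[(160,211),(290,224)],.05);print(q)
E
```

```text
white [252.9034749  198.90733591] 259 [0.5673 0.0442 0.1   ]
blue [249.11409396 235.18456376] 298 [0.4947 0.0597 0.1   ]
green [216.14218009 252.23222749] 211 [0.4679 0.1285 0.1   ]
yellow [185.67340067 228.56228956] 297 [0.5216 0.1854 0.1   ]
orange [220.67027027 178.02702703] 185 [0.6027 0.1016 0.16  ]
red [230.7704918  178.91803279] 61 [0.6139 0.0849 0.1   ]
[ 0.54441462  0.11475771 -0.21045311] -12.05807474839138 [ 0.0001 -0.0001 -0.0001 -0.0001 -0.      0.0002]
nose 0.05977266742719509 -12.75784465016113
jar [0.4493069  0.27511761 0.095     ]
pot [ 0.64202149 -0.03458819  0.075     ]
wrench [0.70215705 0.2055098  0.01      ]
hub [0.54323624 0.11359964 0.16371132]
[[ 0.57242688  0.2463887   0.05      ]
 [ 0.51416791 -0.0290227   0.05      ]]
```
Great. Centre (0.5444,0.1148), theta0=-12.06° nose direction. Lever top is 160 mm, up.

The rows are not in the units I measure in: shifts go in units of 25 mm and turns go in units of 0.2 rad. I convert before sending: -0.611 m is -24.44, 0.556 m is 22.24, -2.7 rad is -13.5.

Request:
hand_motion(plan="22.24,-24.44,0,-13.5,1 | 22.24,-24.44,0,-13.5,1 | 22.24,-24.44,0,-13.5,1 | 22.24,-24.44,0,-13.5,1 | 22.24,-24.44,0,-13.5,1 | 22.24,-24.44,0,-13.5,1 | 22.24,-24.44,0,-13.5,1 | 22.24,-24.44,0,-13.5,1 | 22.24,-24.44,0,-13.5,1 | 22.24,-24.44,0,-13.5,1 | 22.24,-24.44,0,-13.5,1 | 22.24,-24.44,0,-13.5,1 | 22.24,-24.44,0,-13.5,1 | 22.24,-24.44,0,-13.5,1 | 22.24,-24.44,0,-13.5,1 | 22.24,-24.44,0,-13.5,1 | 22.24,-24.44,0,-13.5,1 | 22.24,-24.44,0,-13.5,1 | 22.24,-24.44,0,-13.5,1 | 22.24,-24.44,0,-13.5,1", clamp_n=60)

```text
t: 2.15
tcp_pos: [0.5439, 0.114, 0.253]
tool_rot: [0.106, 0.994, -0.0, -0.0]
force: [-0.6, -0.0, -0.3]
finger_gap: 1.002
gripper_force: 0.0
```

```bash
cat >> h.py <<'E'
from scipy.spatial.transform import Rotation as Ro
def state():
    s=manip.sense(); R=Ro.from_quat(s['tool_rot']).as_matrix()
    print('t',s['t'],'p',np.round(s['tcp_pos'],4),'psi',np.degrees(np.arctan2(R[1,0],R[0,0])).round(2),'z',R[:,2].round(3),'q',np.round(s['q'],3),'F',np.round(s['force'],1),'gap',s['finger_gap'],'g',s['gripper_force'],'M',np.round(s['ft_torque'],2))
    print('dTool to axis',R.T@(np.array([.5444,.1148,.146])-s['tcp_pos']))
E
python3 -c "from h import *;state();snap('wrist','w1.png')"
```

```text
t 2.15 p [0.5439 0.114  0.253 ] psi 167.8 z [-0.001 -0.    -1.   ] q [ 0.006  0.435  1.608 -0.     1.1   -1.352] F [-0.6 -0.  -0.3] gap 1.0018256024860905 g 0.0 M [-0.01  0.02  0.01]
dTool to axis [-0.00039526  0.00092112  0.10697945]
```

View pics/w1.png

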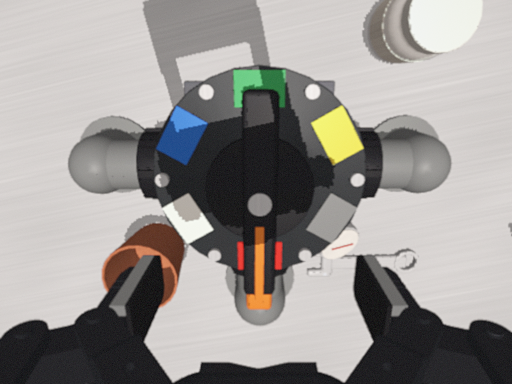

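The wrist view shows the bar upright in the picture with its hub pin at (259,204). The fingers stand either side of the bar and nothing is in the way. I'll descend and pinch.

```bash
python3 - <<'E'
from h import *
s,d=snap('wrist'); r=rays(d,(259,204))[0]; H=np.array(d['hand_eye']);R=Ro.from_quat(s['tool_rot']).as_matrix()
o=R@H[:3,3]+s['tcp_pos']; w=R@H[:3,:3]@np.r_[r,1]; print(o+w*(.163-o[2])/w[2])
E
```

```text
[0.54248583 0.11490594 0.163     ]
```

Request:
hand_motion(plan="0,0.04,1.6,0,1 | 0,0.04,2.8,0,1 | 0,0.04,3.6,0,1 | 0,0.04,3.84,0,1 | 0,0.04,3.84,0,0.6 | 0,0.04,3.84,0,0.3 | 0,0.04,3.84,0,0 | 0,0.04,3.84,0,0 | 0,0.04,3.84,0,0 | 0,0.04,3.84,0,0 | 0,0.04,3.84,0,0 | 0,0.04,3.84,0,0", clamp_n=60)

```text
t: 3.45
tcp_pos: [0.5451, 0.1148, 0.1586]
tool_rot: [0.105, 0.995, -0.0, 0.001]
force: [-0.4, -2.2, 5.0]
finger_gap: 0.271
gripper_force: 61.8
```

```bash
python3 -c "from h import *;state()"
```

```text
t 3.45 p [0.5451 0.1148 0.1586] psi 167.98 z [ 0.002 -0.001 -1.   ] q [ 7.000e-03  5.660e-01  1.693e+00 -1.000e-03  8.800e-01 -1.353e+00] F [-0.4 -2.2  5. ] gap 0.2711657319753883 g 61.77444577217102 M [-0.3   0.18 -0.04]
dTool to axis [ 0.00075768 -0.00015551  0.01263493]
```

Converted, 0.012 m is 0.48, 0.011 m is 0.44.

Request:
hand_motion(plan="0,0,0.16,0,0 | 0,0,0.32,0,0 | 0,0,0.44,0,0 | 0,0,0.48,0,0 | 0,0,0.48,0,0", clamp_n=80)

```text
t: 3.95
tcp_pos: [0.5452, 0.1148, 0.1486]
tool_rot: [0.105, 0.995, -0.0, 0.001]
force: [-4.1, -2.9, 18.2]
finger_gap: 0.264
gripper_force: 85.0
```

```bash
python3 -c "from h import *;state()"
```

```text
t 3.95 p [0.5452 0.1148 0.1486] psi 167.99 z [ 0.003 -0.001 -1.   ] q [ 7.000e-03  5.820e-01  1.700e+00 -1.000e-03  8.570e-01 -1.353e+00] F [-4.1 -2.9 18.2] gap 0.26380587064753636 g 85.00246524810791 M [-0.36  0.77 -0.05]
dTool to axis [ 0.00080112 -0.00016259  0.00259128]
```

Converted, 0.001 m is 0.04, 1.05 rad is 5.25.

Request:
hand_motion(plan="0,0,0.04,0.25,0 | 0,0,0.04,0.75,0 | 0,0,0.04,1.25,0 | 0,0,0.04,1.75,0 | 0,0,0.04,2.25,0 | 0,0,0.04,2.75,0 | 0,0,0.04,3.25,0 | 0,0,0.04,3.75,0 | 0,0,0.04,4.25,0 | 0,0,0.04,4.75,0 | 0,0,0.04,5.25,0 | 0,0,0.04,5.25,0")

```text
t: 5.15
tcp_pos: [0.5443, 0.1137, 0.1485]
tool_rot: [0.589, 0.808, -0.001, 0.001]
force: [-6.6, -6.1, 25.4]
finger_gap: 0.264
gripper_force: 85.9
```

```bash
python3 -c "from h import *;state()"
```

```text
t 5.15 p [0.5443 0.1137 0.1485] psi 107.82 z [ 0.001 -0.003 -1.   ] q [ 0.007  0.581  1.702 -0.004  0.858 -0.302] F [-6.6 -6.1 25.4] gap 0.26386891102302057 g 85.85636973381042 M [-1.09  1.33 -0.11]
dTool to axis [0.0010624  0.00046786 0.0025298 ]
```

Request:
hand_motion(plan="0,0,0,0.5,0 | 0,0,0,1,0 | 0,0,0,1.5,0 | 0,0,0,2,0 | 0,0,0,2.5,0 | 0,0,0,3,0 | 0,0,0,3.5,0 | 0,0,0,4,0 | 0,0,0,4.5,0 | 0,0,0,5,0 | 0,0,0,5.22,0 | 0,0,0,5.22,0 | 0,0,0,5.22,0")

```text
t: 6.45
tcp_pos: [0.5428, 0.1139, 0.1485]
tool_rot: [0.913, 0.407, -0.002, 0.001]
force: [-10.5, -5.3, 27.2]
finger_gap: 0.264
gripper_force: 86.2
```

```bash
python3 -c "from h import *;state();snap('top','top2.png')"
```

```text
t 6.45 p [0.5428 0.1139 0.1485] psi 48.08 z [-0.003 -0.003 -1.   ] q [ 0.007  0.581  1.703 -0.004  0.86   0.741] F [-10.5  -5.3  27.2] gap 0.2639885272570962 g 86.19600534439087 M [-1.04  1.74 -0.08]
dTool to axis [0.00178977 0.0006108  0.00246917]
```

View pics/top2.png

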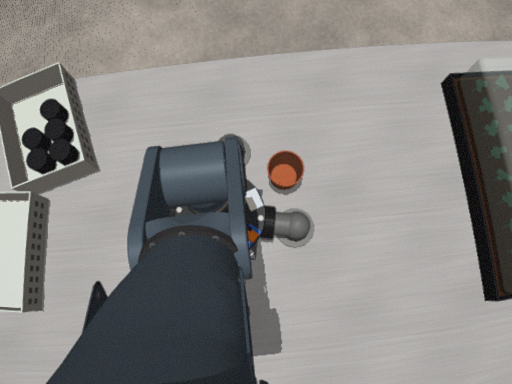

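The nose is over the blue mark at (253,237). Now I'll let it up, open the fingers and back off.

Request:
hand_motion(plan="0,0,-0.16,0,0 | 0,0,-0.36,0,0 | 0,0,-0.52,0,0 | 0,0,-0.52,0,0.6 | 0,0,-0.52,0,1 | 0,0,-0.52,0,1 | 0,0,-0.52,0,1 | 0,0,-0.52,0,1 | 0,0,-1.6,0,1 | 0,0,-3.2,0,1 | 0,0,-4,0,1 | 0,0,-4,0,1")

```text
t: 7.7
tcp_pos: [0.5468, 0.1153, 0.2475]
tool_rot: [0.913, 0.407, 0.004, 0.001]
force: [0.7, -0.7, -0.0]
finger_gap: 1.002
gripper_force: 0.0
```

```bash
python3 -c "from h import *;state();snap('wrist','w2.png')"
```

```text
t 7.7 p [0.5468 0.1153 0.2475] psi 48.01 z [ 0.008  0.    -1.   ] q [0.008 0.443 1.612 0.    1.079 0.741] F [ 0.7 -0.7 -0. ] gap 1.0024395137917177 g 0.0 M [0.02 0.03 0.02]
dTool to axis [-0.00253953 -0.00203917  0.10150821]
```

View pics/w2.png

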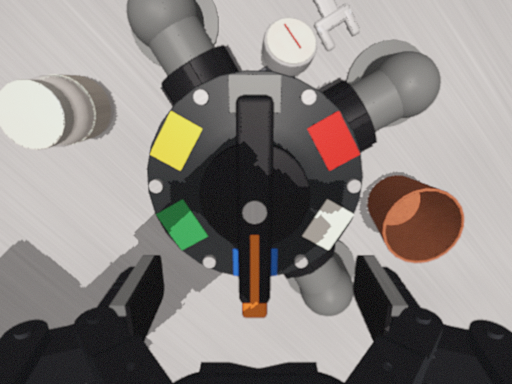

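The nose (255,310) stands centred over blue and the arm is clear. I'll wait out the rinse and check the bar's height.

Request:
hand_motion(plan="0,0,0,0,1 | 0,0,0,0,1 | 0,0,0,0,1 | 0,0,0,0,1 | 0,0,0,0,1 | 0,0,0,0,1 | 0,0,0,0,1 | 0,0,0,0,1 | 0,0,0,0,1 | 0,0,0,0,1 | 0,0,0,0,1 | 0,0,0,0,1 | 0,0,0,0,1 | 0,0,0,0,1 | 0,0,0,0,1 | 0,0,0,0,1 | 0,0,0,0,1 | 0,0,0,0,1 | 0,0,0,0,1 | 0,0,0,0,1", quiet=true)

```text
ok
```

```bash
cat > hb.py <<'E'
from h import *
state(); s,d=snap('wrist'); H=np.array(d['hand_eye']);R=Ro.from_quat(s['tool_rot']).as_matrix()
for u in [(255,130),(255,170),(255,250),(255,290)]:
    Z=np.median(d['range_z'][u[1]-3:u[1]+4,u[0]-3:u[0]+4]); c=np.r_[rays(d,u)[0],1]*Z
    print(u,(R@(H[:3,:3]@c+H[:3,3])+s['tcp_pos']).round(4))
hsv=cv2.cvtColor(d['pixels'],cv2.COLOR_RGB2HSV); m=cv2.inRange(hsv,np.array((8,150,90)),np.array((20,255,255))); m[:, :230]=0;m[:,280:]=0
v,u=np.nonzero(m); print('nose px',np.median(u),len(u))
o=R@H[:3,3]+s['tcp_pos']
f=lambda p:(lambda w:o+w*(.163-o[2])/w[2])(R@H[:3,:3]@np.r_[rays(d,p)[0],1])
print('pin',f((255,212)))
E
python3 hb.py
```

```text
t 9.75 p [0.5446 0.1151 0.2443] psi 48.0 z [-0.  0. -1.] q [0.008 0.447 1.616 0.    1.079 0.741] F [-0.5  1.1  1. ] gap 0.9986617385847428 g 0.0 M [ 0.01  0.02 -0.03]
dTool to axis [-3.44371764e-04  9.26542990e-05  9.83111333e-02]
(255, 130) [0.5781 0.1553 0.1592]
(255, 170) [0.5612 0.1367 0.1594]
(255, 250) [0.5232 0.0947 0.1601]
(255, 290) [0.5015 0.0707 0.16  ]
nose px 257.0 958
pin [0.54293909 0.11642852 0.163     ]
```

The bar top is at 0.160 m, so the lever is fully up, and it has been untouched for over 2 s. Now I'll retake it, press it and turn it to green.

Converted, 0.1 m is 4, 0.087 m is 3.48.

Request:
hand_motion(plan="0,0,1.6,0,1 | 0,0,2.8,0,1 | 0,0,3.4,0,1 | 0,0,3.48,0,1 | 0,0,3.48,0,0.6 | 0,0,3.48,0,0.3 | 0,0,3.48,0,0 | 0,0,3.48,0,0 | 0,0,3.48,0,0 | 0,0,3.48,0,0 | 0,0,3.48,0,0 | 0,0,3.64,0,0 | 0,0,3.8,0,0 | 0,0,3.96,0,0 | 0,0,4,0,0 | 0,0,4,0,0", clamp_n=80)

```text
t: 11.4
tcp_pos: [0.5446, 0.1157, 0.1485]
tool_rot: [0.914, 0.407, 0.001, 0.0]
force: [-5.8, 2.0, 24.8]
finger_gap: 0.264
gripper_force: 84.0
```

```bash
python3 -c "from h import *;state()"
```

```text
t 11.4 p [0.5446 0.1157 0.1485] psi 48.0 z [ 0.002  0.001 -1.   ] q [8.000e-03 5.820e-01 1.701e+00 1.000e-03 8.570e-01 7.410e-01] F [-5.8  2.  24.8] gap 0.26385366126461995 g 84.02417063713074 M [ 0.14  1.19 -0.09]
dTool to axis [-0.0007867   0.00042277  0.00245687]
```

Converted, 1.047 rad is 5.235.

Request:
hand_motion(plan="0,0,0,0.25,0 | 0,0,0,0.75,0 | 0,0,0,1.25,0 | 0,0,0,1.75,0 | 0,0,0,2.25,0 | 0,0,0,2.75,0 | 0,0,0,3.25,0 | 0,0,0,3.75,0 | 0,0,0,4.25,0 | 0,0,0,4.75,0 | 0,0,0,5.1,0 | 0,0,0,5.235,0 | 0,0,0,5.235,0 | 0,0,0,5.235,0")

```text
t: 12.8
tcp_pos: [0.5448, 0.1146, 0.1485]
tool_rot: [0.995, -0.104, 0.001, 0.001]
force: [-6.1, -1.7, 24.1]
finger_gap: 0.263
gripper_force: 83.8
```

```bash
python3 -c "from h import *;state()"
```

```text
t 12.8 p [0.5448 0.1146 0.1485] psi -11.92 z [ 0.002 -0.002 -1.   ] q [ 0.007  0.582  1.701 -0.002  0.857  1.788] F [-6.1 -1.7 24.1] gap 0.26316169173811255 g 83.78921627998352 M [-0.43  1.25 -0.02]
dTool to axis [-0.00045193 -0.00013838  0.00246752]
```

Request:
hand_motion(plan="0,0,-0.16,0,0 | 0,0,-0.36,0,0 | 0,0,-0.52,0,0 | 0,0,-0.52,0,0.6 | 0,0,-0.52,0,1 | 0,0,-0.52,0,1 | 0,0,-0.52,0,1 | 0,0,-0.52,0,1 | 0,0,-1.6,0,1 | 0,0,-3.2,0,1 | 0,0,-4,0,1 | 0,0,-4,0,1 | 0,0,-4,0,1 | 0,0,-4,0,1 | 0,0,-4,0,1 | 0,0,-4,0,1 | 0,0,-4,0,1 | 0,0,-4,0,1", quiet=true)

```text
ok
```

```bash
python3 hb.py;  python3 -c "from h import *;snap('wrist','w3.png')"
```

```text
t 14.6 p [0.5445 0.1151 0.2439] psi -11.99 z [-0.001 -0.    -1.   ] q [ 0.007  0.447  1.616 -0.     1.079  1.788] F [-0.4 -0.2  0. ] gap 0.9971436593860322 g 0.0 M [-0.01  0.03  0.02]
dTool to axis [2.79187751e-05 2.60400606e-04 9.79244802e-02]
(255, 130) [0.596  0.1064 0.1594]
(255, 170) [0.5714 0.1117 0.1595]
(255, 250) [0.5161 0.1236 0.16  ]
(255, 290) [0.4846 0.1304 0.16  ]
nose px 259.0 1040
pin [0.544779   0.11742308 0.163     ]
```

View pics/w3.png

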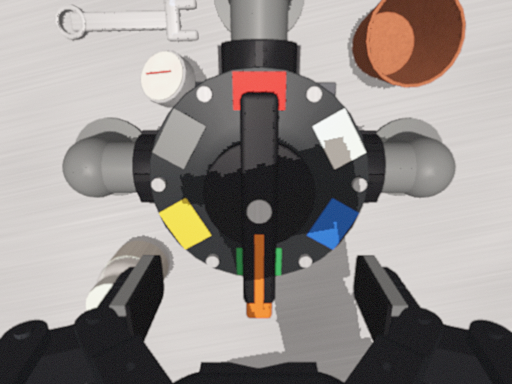

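The nose (259,310) stands centred over green, the bar top is at 0.160 m, and the fingers are clear. The jar, pot and wrench are still standing in place, so I'm handing in.

```bash
python3 -c "from station import manip;print(manip.sign_off())"
```

```text
the job is handed in; nothing more can be done
None
```

The lever was turned clockwise from red to blue, left untouched there for over 2 s to rinse, then turned on to green, where it stands sprung fully up; I saw no sign that the jar, pot or wrench had moved, and the job was handed in at about 15 s (no verdict was returned).

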